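# Marker away, then turn the ball dish to its next side

## Robot

A 7-joint arm with a two-finger parallel gripper is mounted at the origin on the work surface. World frame = base frame: x ahead of the robot, y to its left, z up, the work surface at z = 0. Lengths are in m, angles in degrees, forces in N, time in s.
With the tool pointing down it reaches from about 0.425 to 1.025 m from the base axis. Payload 9.4 kg.
Tool frame: the origin (TCP) lies at the very end of the fingers, on their centre line; the grasp point (between the pads) lies 19 mm behind it (arm.grasp_offset is the distance from the TCP to the grasp point, in m); z points along the fingers, y is the line along which they close (so a half turn about z gives the same grasp; the last joint's range is limited). The gripper opens to 85 mm and grips with 20 to 120 N. Pads are 22 mm wide; open, the fingers measure 114 mm over their backs; the gripper's body (76 mm by 85 mm) begins 54 mm behind the grasp point. The pads swing forward as they close: fully open they stand 13 mm farther back than shut.
Start: joints at [71.522, 34.337, -0.143, 91.639, 0.103, 54.024, -4.572], TCP at [0.176, -0.703, 0.231] pointing down, gripper open.
Joint ranges: [-147.43, 147.43], [-19.82, 112.94], [-74.19, 73.91], [6.32, 146.72], [-59.91, 239.91], [6.04, 106.73], [-150.56, 150.56]. Speed limits (degrees/s): [127.2, 127.2, 172.46, 172.46, 180, 180, 180].

## Interface

Orientations are given as [roll, pitch, yaw] about the fixed x, y, z axes, in that order (R = Rz(yaw) Ry(pitch) Rx(roll)).
In Python, from plant import arm gives the robot as it stands. Calls block until the motion is done:
- arm.move_ptp(position, orientation): joint-space move of the TCP to a pose.
- arm.move_l(position, ori=None, speed=0.15): straight line of the TCP; ori=None keeps the orientation; speed is the mean speed in m/s.
- arm.move_joints(angles): joint-space move.
- arm.move_gripper(opening, squeeze=None): finger opening in m; squeeze is the grip in N (None keeps the last); returns when the fingers have stopped.
- arm.dwell(seconds).
- arm.inverse_kinematics(position, orientation): joint angles nearest the present ones, or None.
- arm.get_obs(): the state.
- arm.read_camera(name): name is "scene" or "top" or "wrist"; returns a dict with "img" (384x512x3 uint8, red, green, blue), "K" (3x3 intrinsics, pixels), "origin" and "orientation" of the camera in the world. Camera axes: x right, y up, looking along -z (the intrinsics and any distortion apply to the point x, -y, -z); pixel columns grow to the right and rows downward; lengths in m; the calibration is good to about 2 mm. A picture is of the moment at which its call begins. There is no depth.
A pose or a line that the arm cannot do raises arm.PlanningError and nothing moves.
- arm.hand_in(): hands the job in; it is judged then, once.
Trained networks look in a picture, given as the dict that the camera call returned (one of the last four; its "shot" number tells which), for a name from the list of things; names that differ only in an ending like _2 or _b are one class to them, and where a whole thing is asked for, a point or a joint stands for the part that bears it (a point fixed in the world has none). Each returns a list of dicts, best first, with "p" (0 to 1); they miss things now and then, are a little off and sometimes report something else, mostly with a low value. They report only what shows in the picture. A call takes as long as a camera call.
- arm.recognise(thing, picture): "location" ([column, row] in pixels, amid what is visible of it).
- arm.tip_of(thing, picture): "location" ([column, row] in pixels: a listed point, or the origin of a listed thing).
The state is a dict: "time_s": time; "joint_positions": joint angles; "joint_vel": joint speeds; "joint_torque": joint torques, N m; "position": TCP position; "eef_rot": TCP orientation; "contact_force": force on the tool from outside, world axes, zero at the start; "wrist_torque": the same for the moment, N m; "finger_gap": finger opening in m; "grasp_force": force on a finger pad.
Only numpy, scipy, OpenCV 4.12 (cv2) and the standard library are available. Lean on these libraries where they do the work, as an engineer would, in place of code of your own. Each camera call takes 0.05 s, during which the arm holds its last target. There are 200 camera calls.

## Task

I have finished inking this side of the wooden ball. Stand the marker that is on the bench upright in the empty hole of the yellow caddy, all the way down, and let go of it; then take the white dish by its handle, lift it level about 10 cm up off its cork mat and give it a quarter turn clockwise as seen from above, so that I can look over the next side. Keep the ball in the middle of the dish without touching it, leave the other things where they are, and finish still holding the dish up there over the mat, level and still.

Things in the scene. Friction and masses are not known exactly. Their poses are not given: they have to be found in the camera images.
- marker: the chunky marker pen to be put away: a straight round barrel 18 mm in diameter and 125 mm tall, black cap up, about 22 g, standing on its flat foot on the bench by itself. Origin at the centre of its foot (underside), z up along the pen.
- caddy_hole (a point): centre of the mouth of the only empty hole in the marker caddy, level with the caddy's top (65 mm above the bench). The hole is round, 21 mm wide, 50 mm deep, with a 1.5 mm chamfer. The point has the caddy's axes.
- caddy_hole_floor (a point): centre of the floor of that empty hole, 15 mm above the bench: where the marker's foot belongs.
- caddy: the yellow plastic marker caddy, a fixed block 150 mm (its x) by 56 mm (its y) and 65 mm high, with one row of four holes along its x axis at -54, -18, +18 and +54 mm; the one at -18 mm is empty, the others hold markers of the same kind that stand 75 mm out of the top. Origin at the centre of its underside.
- dish: the round white enamelled dish, 120 mm across and 24 mm high, 0.16 to 0.24 kg, with one straight handle. Origin at the centre of its underside, z up, x axis pointing out along the handle. At the start it stands in the middle of the cork mat (underside 4 mm above the bench), the handle pointing along the mat's -y (within 3 degrees).
- dish_grip (a point): point in the middle of the dish's handle, 105 mm from the dish's centre and 17 mm above its underside: a good place to grip across the handle. The handle is a bar 14 mm wide and 14 mm high, from 54 to 150 mm from the dish's centre (rounded end to 162 mm), its lower face 10 mm and upper face 24 mm above the dish's underside.
- dish_middle (a point): lowest point of the inside of the dish, on its axis, 5 mm above its underside. The inside rises from it as a shallow cone at 6 degrees, steeper beyond 30 mm: if the dish is tilted more than that, or jerked, the ball rolls out of the middle.
- ball_center (a point): centre of the loose wooden ball, 40 mm in diameter, 22 g, with inked dots on one side, resting in the middle of the dish; its centre is then 20 mm above dish_middle.
- ball: the same wooden ball; origin on its surface, so it moves about as the ball rolls: use ball_center for its place.
- mat: the fixed square cork mat, 150 by 150 mm and 4 mm thick, lying flat on the bench under the dish. Origin at the centre of its underside; its x and y run along its edges. After the quarter turn clockwise the dish's handle points along the mat's -x.
- spare0: marker of the same kind in the caddy's hole at x -54 mm; to be left alone. Origin at its foot.
- spare1: marker of the same kind in the caddy's hole at x +18 mm; to be left alone. Origin at its foot.
- spare2: marker of the same kind in the caddy's hole at x +54 mm; to be left alone. Origin at its foot.
- dispenser: black weighted tape dispenser, 155 x 62 x 78 mm, on the bench; to be left alone. Origin under its centre.
- peg_clip: wooden clothes peg, 72 x 16 x 9 mm, lying on the bench; to be left alone. Origin under its centre.
- tin: round stainless tin with its lid on, 94 mm in diameter, 70 mm high; to be left alone. Origin under its centre.
- tape_roll: roll of paper tape lying flat, 60 mm in diameter, 19 mm high; to be left alone. Origin under its centre.
- mug: blue mug, 82 mm across, 95 mm high; to be left alone. Origin under its centre.

How it is judged:
By the outcome, as a careful person would: the job done as asked, in the order asked, and still so for the second after the job is handed in, while the arm keeps its last pose, push and grip.
It also fails if it takes over 72 s, if anything falls off the work surface, if the arm or the gripper's body presses on something with over 40 N, if the wrist force passes 120 N, or if a joint passes its speed limit or range.

## Working session

There is one attempt and no reset: what is moved stays moved. The work goes in short steps, each a Python script; the robot and the scene stay as the last script left them, time stands still between calls to the robot, and variables do not carry over. Pictures are saved under pics/ and viewed, at most 10 in all, crops included, and the job is handed in when it is done.

```bash
ls; mkdir -p pics; cat > h.py <<'E'
import numpy as np, cv2
from plant import arm
from scipy.spatial.transform import Rotation as R
def rot(o):
    o=np.array(o,float)
    if o.shape==(3,3): return o
    return R.from_euler('xyz',o,degrees=True).as_matrix() if o.size==3 else R.from_quat(o).as_matrix()
def ray(c,px):
    d=c.get('distortion',c.get('dist'))
    u=cv2.undistortPoints(np.array([[px]],float),np.array(c['K'],float),None if d is None else np.array(d,float))[0,0]
    v=rot(c['orientation'])@np.array([u[0],-u[1],-1.]); return np.array(c['origin'],float),v/np.linalg.norm(v)
def tri(rs):
    A=sum(np.eye(3)-np.outer(v,v) for o,v in rs); b=sum((np.eye(3)-np.outer(v,v))@o for o,v in rs)
    X=np.linalg.solve(A,b); return X,[round(1000*np.linalg.norm(np.cross(X-o,v)),1) for o,v in rs]
def plane(r,z):
    o,v=r; return o+v*(z-o[2])/v[2]
def proj(c,X):
    q=rot(c['orientation']).T@(np.array(X)-np.array(c['origin'])); q=np.array([q[0],-q[1],-q[2]]); p=np.array(c['K'])@q; return p[:2]/p[2]
E
cat > a.py <<'E'
from h import *
for n in ["scene","top"]:
    c=arm.read_camera(n); cv2.imwrite(f'pics/{n}0.png',c['img'][:,:,::-1])
    print(n,[k for k in c],c['orientation'],c['origin'],np.array(c['K']).round(1).tolist(),{k:c[k] for k in c if k.startswith('dis')})
    for t in ["marker","caddy_hole","caddy_hole_floor","caddy","dish","dish_grip","dish_middle","ball_center","mat","spare0","spare1","spare2","dispenser","tin","mug","tape_roll","peg_clip"]:
        r=arm.tip_of(t,c)[:2]; print(t,[(np.round(q['location'],1).tolist(),round(q['p'],2)) for q in r], [plane(ray(c,q['location']),0).round(3).tolist() for q in r[:1]])
E
python3 a.py
```

```text
pics
scene ['img', 'K', 'origin', 'orientation', 'shot'] [52.04325432 -1.16949239 74.35667931] [ 1.22511771 -0.26101482  0.61209484] [[434.6, 0.0, 257.5], [0.0, 434.6, 196.0], [0.0, 0.0, 1.0]] {}
marker [([266.6, 213.2], 0.96), ([357.2, 189.4], 0.32)] [[0.536, -0.035, 0.0]]
caddy_hole [([199.6, 198.7], 0.65)] [[0.45, -0.167, 0.0]]
caddy_hole_floor [([199.7, 218.9], 0.98)] [[0.519, -0.179, 0.0]]
caddy [([201.6, 227.1], 0.69)] [[0.546, -0.179, 0.0]]
dish [([355.3, 200.9], 0.79)] [[0.545, 0.174, 0.0]]
dish_grip [([310.5, 203.7], 0.67)] [[0.529, 0.071, 0.0]]
dish_middle [([352.7, 199.3], 0.87)] [[0.538, 0.17, 0.0]]
ball_center [] []
mat [([357.2, 201.9], 0.97), ([355.3, 201.4], 0.48)] [[0.549, 0.176, 0.0]]
spare0 [] []
spare1 [] []
spare2 [] []
dispenser [([285.1, 297.2], 0.73)] [[0.765, -0.068, 0.0]]
tin [([380.3, 277.6], 0.85), ([356.6, 201.1], 0.43)] [[0.766, 0.118, 0.0]]
mug [([169.0, 302.8], 0.73)] [[0.725, -0.267, 0.0]]
tape_roll [([377.8, 278.8], 0.68), ([247.8, 164.4], 0.62)] [[0.768, 0.112, 0.0]]
peg_clip [([290.8, 253.0], 0.89), ([290.4, 297.8], 0.35)] [[0.664, -0.023, 0.0]]
to
[... 498 characters left out ...]
, 0.068, 0.0]]
dish_middle [([154.0, 203.9], 0.81)] [[0.546, 0.177, 0.0]]
ball_center [([153.7, 202.6], 0.8)] [[0.549, 0.178, 0.0]]
mat [] []
spare0 [([303.3, 198.2], 0.67), ([302.4, 184.7], 0.56)] [[0.565, -0.167, 0.0]]
spare1 [([303.3, 198.2], 0.67), ([302.4, 184.7], 0.56)] [[0.565, -0.167, 0.0]]
spare2 [([303.3, 198.2], 0.67), ([302.4, 184.7], 0.56)] [[0.565, -0.167, 0.0]]
dispenser [([259.0, 112.2], 0.56)] [[0.766, -0.062, 0.0]]
tin [([180.7, 113.3], 0.9)] [[0.76, 0.122, -0.0]]
mug [([346.6, 132.5], 0.9)] [[0.721, -0.268, 0.0]]
tape_roll [([240.3, 286.1], 0.73), ([180.7, 112.1], 0.39)] [[0.363, -0.025, 0.0]]
peg_clip [([241.1, 150.3], 0.48), ([243.0, 204.3], 0.37)] [[0.675, -0.021, 0.0]]
```

```bash
python3 - <<'E'
import cv2
a=cv2.imread('pics/top0.png');b=cv2.imread('pics/scene0.png')
a=cv2.resize(a[90:300,90:370],None,fx=2.85,fy=2.85,interpolation=cv2.INTER_CUBIC)
b=cv2.resize(b[110:320,140:420],None,fx=2.85,fy=2.85,interpolation=cv2.INTER_CUBIC)
cv2.imwrite('pics/t1.png',a);cv2.imwrite('pics/s1.png',b)
E
```

```text
(no output)
```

View pics/t1.png

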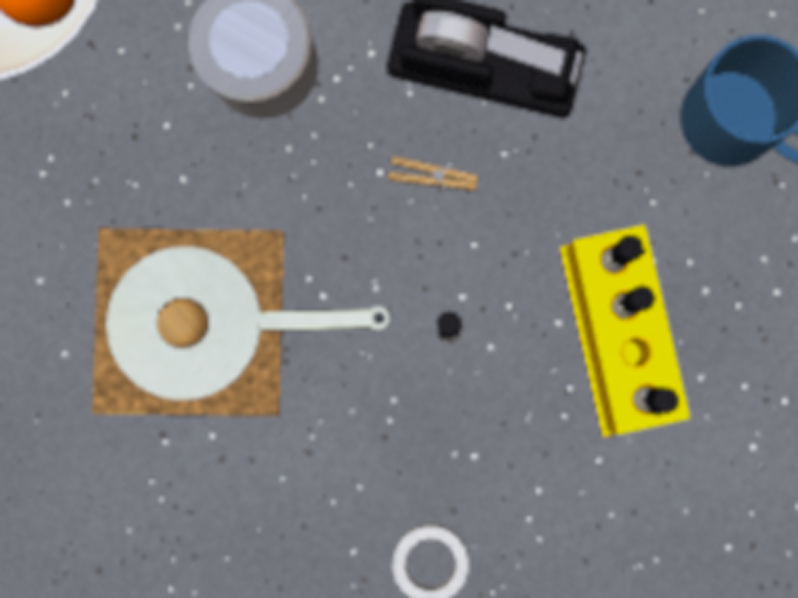

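View pics/s1.png

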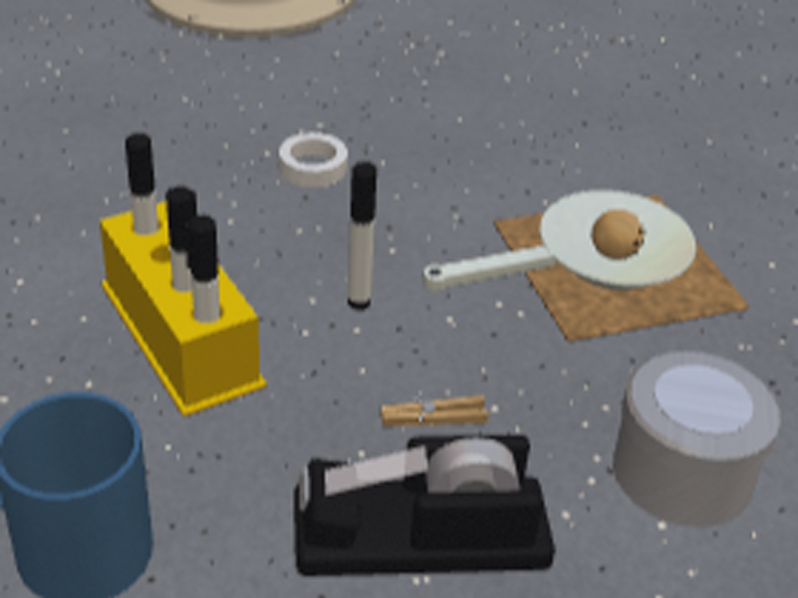

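The top view shows the marker at about (247,204), the empty hole at (313,213), the ball in the dish at (154,203), and the handle pointing image-right (world -y). The caddy's yaw is about 13°. I'll measure these with the wrist camera next.

```bash
cat > b.py <<'E'
from h import *
import json
o=arm.get_obs(); print(o['time_s'],o['eef_rot'],o['finger_gap'])
rec={}
def look(names,tag):
    c=arm.read_camera('wrist'); cv2.imwrite(f'pics/{tag}.png',c['img'][:,:,::-1])
    print(tag,np.round(c['origin'],3),np.round(c['orientation'],1))
    for t in names:
        for q in arm.tip_of(t,c)[:4]:
            r=ray(c,q['location']); print(' ',t,np.round(q['location'],1),round(q['p'],2))
            rec.setdefault(t,[]).append((q['p'],r[0].tolist(),r[1].tolist(),tag))
C=["marker","caddy_hole","caddy_hole_floor","caddy","spare0"]
for i,(p,n) in enumerate([((0.50,-0.18,0.36),C),((0.58,-0.12,0.36),C),((0.52,-0.03,0.33),C),((0.52,0.06,0.33),["marker","dish_grip","dish_middle","ball_center","dish","mat"]),((0.50,0.14,0.33),["dish_grip","dish_middle","ball_center","dish","mat"])]):
    arm.move_ptp(p,[180,0,13]); look(n,f'w{i}')
json.dump(rec,open('rec.json','w'))
o=arm.get_obs(); print(o['time_s'],o['joint_positions'])
for t,v in rec.items():
    w=[x for x in v if x[0]>.5]
    if len(w)>1: print(t,tri([(np.array(x[1]),np.array(x[2])) for x in w]))
E
python3 b.py
```

```text
1.8 [-1.79995208e+02  3.80004245e-03  1.40822009e+01] 0.08524333577721323
w0 [ 0.572 -0.164  0.502] [-17.1  -0.  -77.1]
  marker [180.  101.2] 0.87
  caddy_hole [259.5 134.8] 0.96
  caddy_hole_floor [255.2 130.5] 0.58
  caddy_hole_floor [40.2 69.7] 0.5
  caddy [257.3 118. ] 0.62
  spare0 [257.1 153.4] 0.78
  spare0 [256.9  83.9] 0.55
  spare0 [256.  106.7] 0.51
w1 [ 0.653 -0.102  0.502] [-17.1   0.  -76.9]
  marker [205.  157.4] 0.95
  marker [ 80.2 128.2] 0.66
  caddy_hole [288.7 193.5] 0.61
  caddy_hole [281.7 164.1] 0.58
  caddy_hole [202.4 158.1] 0.3
  caddy_hole_floor [278.7 185.4] 0.82
  caddy [277.4 172.9] 0.71
  spare0 [284.2 145.8] 0.87
  spare0 [283.9 166.5] 0.79
  spare0 [278.5 205.3] 0.77
w2 [ 0.592 -0.013  0.473] [-17.  -0. -77.]
  marker [263.5 135.5] 0.6
  caddy_hole [357.2 175.4] 0.96
  caddy [342.1 152. ] 0.69
  spare0 [341.  187.9] 0.92
  spare0 [349.2 120.4] 0.68
  spare0 [349.  143.9] 0.66
w3 [0.592 0.078 0.473] [-17.1  -0.  -76.9]
  marker [317.2 152.6] 0.97
  dish_grip [257.4 133.9] 0.65
  dish_middle [187.1 117.6] 0.77
  ball_center [185.2 116.7] 0.82
  dish [1
[... 766 characters left out ...]
 0.54681973, -0.17362035, -0.00718862]), [np.float64(3.1), np.float64(3.7), np.float64(1.4)])
spare0 (array([ 0.56661244, -0.15224489,  0.14335698]), [np.float64(59.9), np.float64(28.1), np.float64(16.2), np.float64(44.2), np.float64(19.7), np.float64(31.7), np.float64(48.7), np.float64(43.3), np.float64(23.8)])
dish_grip (array([0.56517412, 0.08433524, 0.26082725]), [np.float64(15.6), np.float64(28.3), np.float64(15.1)])
dish_middle (array([0.54920307, 0.169985  , 0.02102682]), [np.float64(1.3), np.float64(1.3)])
ball_center (array([0.55175166, 0.16875899, 0.04101683]), [np.float64(1.2), np.float64(1.2)])
dish (array([0.54533227, 0.17078143, 0.00614716]), [np.float64(1.6), np.float64(1.6)])
```

```bash
cat > c.py <<'E'
from h import *
import itertools
views={}
def add(t,c,tag):
    for q in arm.tip_of(t,c)[:4]:
        if q['p']>.4: views.setdefault(t,[]).append((tag,ray(c,q['location']),np.round(q['location'],1)))
def ransac(v,tol=.004):
    best=None
    for a,b in itertools.combinations(v,2):
        if a[0]==b[0]: continue
        X,_=tri([a[1],b[1]])
        inl=[w for w in v if np.linalg.norm(np.cross(X-w[1][0],w[1][1]))<tol]
        if best is None or len(inl)>len(best): best=inl
    if best is None: return None
    return (*tri([w[1] for w in best]),[w[0] for w in best])
S=["caddy_hole","caddy_hole_floor","caddy"]; M=["marker"]; D=["dish_grip","dish_middle","ball_center","dish"]
def shot(n,tag,T):
    c=arm.read_camera(n); cv2.imwrite(f'pics/{tag}.png',c['img'][:,:,::-1]); np.save(f'pics/{tag}.npy',{k:c[k] for k in c},allow_pickle=True)
    for t in T: add(t,c,tag)
if __name__=='__main__':
    shot('scene','S',S+M+D); shot('top','T',S+M+D)
    for i,(p,T) in enumerate([((0.47,0.10,0.22),D),((0.50,0.06,0.22),D+M),((0.49,-0.01,0.23),M),((0.47,-0.06,0.23),M),((0.49,-0.15,0.23),S+M),((0.46,-0.19,0.23),S),((0.44,-0.15,0.28),S)]):
        arm.move_ptp(p,[180,0,13]); shot('wrist',f'v{i}',T)
    for t,v in views.items(): print(t,ransac(v))
    print(arm.get_obs()['time_s'])
E
python3 c.py
python3 - <<'E'
import cv2,numpy as np
a=[cv2.imread(f'pics/v{i}.png') for i in (1,2,4,5)]
cv2.imwrite('pics/grid.png',cv2.resize(np.vstack([np.hstack(a[:2]),np.hstack(a[2:])]),(800,600)))
E
```

```text
caddy_hole (array([ 0.52841437, -0.18049527,  0.0616812 ]), [np.float64(1.4), np.float64(2.7), np.float64(2.7), np.float64(0.9), np.float64(2.6)], ['S', 'T', 'v4', 'v5', 'v6'])
caddy_hole_floor (array([ 0.52966549, -0.17877303,  0.02464297]), [np.float64(4.3), np.float64(3.9), np.float64(1.4)], ['S', 'v4', 'v5'])
caddy (array([ 0.54650254, -0.17278806,  0.02253315]), [np.float64(3.9), np.float64(1.6), np.float64(2.8), np.float64(3.2)], ['T', 'v4', 'v5', 'v6'])
marker (array([ 0.54301891, -0.03970267, -0.00349689]), [np.float64(0.4), np.float64(2.6), np.float64(3.4), np.float64(1.1), np.float64(2.2)], ['S', 'v1', 'v2', 'v3', 'v4'])
dish_grip (array([0.55178798, 0.06437582, 0.01872429]), [np.float64(3.9), np.float64(2.7), np.float64(1.0), np.float64(1.5)], ['S', 'T', 'v0', 'v1'])
dish_middle (array([0.54433581, 0.17170901, 0.00225707]), [np.float64(1.0), np.float64(1.0), np.float64(1.8), np.float64(2.0)], ['S', 'T', 'v0', 'v1'])
ball_center (array([0.54934921, 0.16114519, 0.03100444]), [np.float64(3.1), np.float64(3.1)], ['S', 'T'])
dish (array([ 0.54213082,  0.17429975, -0.00241215]), [np.float64(1.0), np.float64(2.0), np.float64(2.2), np.float64(1.8)], ['S', 'T', 'v0', 'v1'])
12.5167
```

View pics/grid.png

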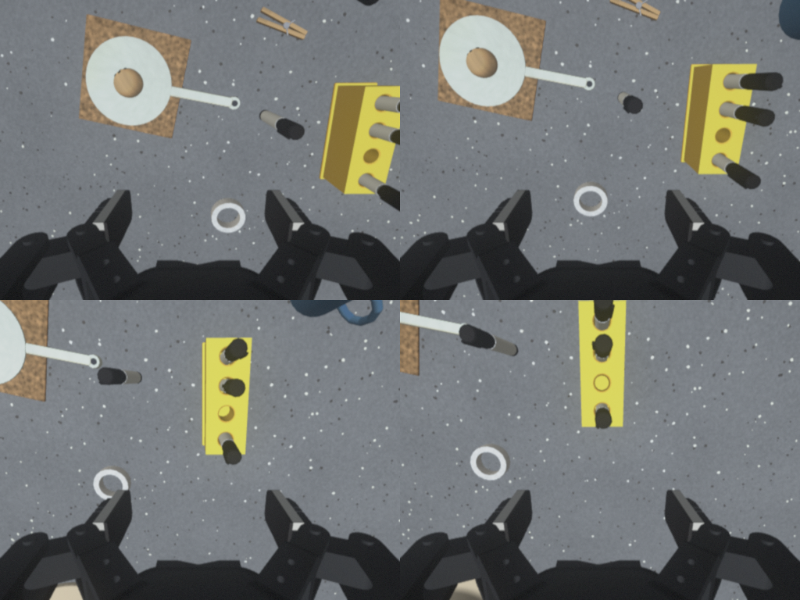

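The views show the hole as a brown ring at (602,382) in the grid's lower-right panel, the marker standing alone, and the ball centred in the dish. I'll refine the poses with rectified, segmented views.

```bash
cat > d.py <<'E'
from h import *
s=0.0005
def warp(c,x0,y0,w,z):  # row=x, col=y
    n=int(w/s); g=[(x0,y0),(x0+w,y0),(x0+w,y0+w),(x0,y0+w)]
    src=np.float32([proj(c,[a,b,z]) for a,b in g]); dst=np.float32([[(b-y0)/s,(a-x0)/s] for a,b in g])
    return cv2.warpPerspective(c['img'],cv2.getPerspectiveTransform(src,dst),(n,n))
def big(m):
    k=max(cv2.findContours(m,cv2.RETR_EXTERNAL,cv2.CHAIN_APPROX_NONE)[0],key=cv2.contourArea); return k[:,0,:]
if __name__=='__main__':
  L=lambda t:np.load(f'pics/{t}.npy',allow_pickle=True).item()
  for t in ['v4','v5','v6','T']:
    c=L(t); x0,y0=.44,-.28; W=warp(c,x0,y0,.22,.065); h=cv2.cvtColor(W,cv2.COLOR_RGB2HSV)
    m=cv2.inRange(h,(20,100,170),(35,255,255)); m=cv2.morphologyEx(m,cv2.MORPH_OPEN,np.ones((9,9)))
    k=big(m); r=cv2.minAreaRect(cv2.convexHull(k)); ctr=np.array([x0+r[0][1]*s,y0+r[0][0]*s]); b=cv2.boxPoints(r); e=max([b[1]-b[0],b[2]-b[1]],key=np.linalg.norm)
    e=e*np.sign(e[1]); yaw=np.degrees(np.arctan2(e[0],e[1])); 
    d=np.array([np.cos(np.radians(yaw)),np.sin(np.radians(yaw))])
    print(t,'caddy',ctr.round(4),'yaw',round(yaw,2),'size',np.array(r[1])*s,'hole',(ctr-.018*d).round(4))
    cv2.imwrite(f'pics/c_{t}.png',W[::-1,::-1,::-1])
  for t in ['v0','v1','v2','T']:
    c=L(t); x0,y0=.44,-.02; W=warp(c,x0,y0,.27,.028); h=cv2.cvtColor(W,cv2.COLOR_RGB2HSV)
    m=cv2.inRange(h,(0,0,165),(180,50,255)); m=cv2.morphologyEx(m,cv2.MORPH_CLOSE,np.ones((9,9)))
    f=np.zeros_like(m); cv2.drawContours(f,[big(m)[:,None]],-1,255,-1)
    disc=cv2.morphologyEx(f,cv2.MORPH_OPEN,cv2.getStructuringElement(cv2.MORPH_ELLIPSE,(61,61)))
    el=cv2.fitEllipse(big(disc)); dc=np.array([x0+el[0][1]*s,y0+el[0][0]*s])
    ys,xs=np.nonzero(f); P=np.c_[x0+ys*s,y0+xs*s]; q=P[(P[:,1]<dc[1]-.07)&(P[:,1]>dc[1]-.14)]
    a=np.polyfit(q[:,1],q[:,0],1); wd=len(q)*s*s/.07
    print(t,'dish',dc.round(4),'ax',np.array(el[1])*s,'handle x@-.105',np.polyval(a,dc[1]-.105).round(4),'ang from -y',np.degrees(np.arctan(a[0])).round(2),'x offs at centre',(np.polyval(a,dc[1])-dc[0]).round(4),'w',round(wd,4),'end y',P[:,1].min()-dc[1])
E
python3 d.py
```

```text
v4 caddy [ 0.5457 -0.1732] yaw 13.24 size [0.14999213 0.06078131] hole [ 0.5281 -0.1774]
v5 caddy [ 0.5464 -0.1756] yaw 13.24 size [0.15002077 0.05600011] hole [ 0.5289 -0.1797]
v6 caddy [ 0.5461 -0.1755] yaw 13.12 size [0.14956625 0.05652938] hole [ 0.5285 -0.1796]
T caddy [ 0.5463 -0.1748] yaw 13.33 size [0.15144662 0.05815222] hole [ 0.5288 -0.179 ]
v0 dish [0.5479 0.17  ] ax [0.12036629 0.12081324] handle x@-.105 0.5522 ang from -y -2.25 x offs at centre 0.0002 w 0.0136 end y -0.16048188781738282
v1 dish [0.5475 0.1702] ax [0.12032633 0.1204587 ] handle x@-.105 0.552 ang from -y -2.16 x offs at centre 0.0006 w 0.0136 end y -0.16065394592285157
v2 dish [0.5477 0.1704] ax [0.12019479 0.12040614] handle x@-.105 0.5522 ang from -y -2.13 x offs at centre 0.0006 w 0.0136 end y -0.160888427734375
T dish [0.5616 0.1652] ax [0.08764915 0.12214457] handle x@-.105 0.5517 ang from -y -2.73 x offs at centre -0.0149 w 0.0147 end y -0.1556670379638672
```

```bash
cat > e.py <<'E'
from d import *
from scipy.optimize import minimize
L=lambda t:np.load(f'pics/{t}.npy',allow_pickle=True).item()
D=[]
for t in ['S','T','v1','v2','v3','v4']:
    c=L(t); p=proj(c,[.546,-.037,.1]); m=(c['img'].max(2)<70).astype(np.uint8)
    n,lab,st,ce=cv2.connectedComponentsWithStats(m); js=[j for j in range(1,n) if st[j,4]>40]
    j=min(js,key=lambda j:np.linalg.norm(ce[j]-p)); D.append((t,c,(lab==j)))
    print(t,st[j],np.round(p))
th=np.linspace(0,2*np.pi,40); ring=.009*np.c_[np.cos(th),np.sin(th)]
def iou(x,d,out=None):
    t,c,m=d; P=[proj(c,[x[0]+a,x[1]+b,z]) for a,b in ring for z in (.125,x[2])]
    hull=cv2.convexHull(np.float32(P)); f=np.zeros(m.shape,np.uint8)
    F=cv2.resize(f,None,fx=1,fy=1); cv2.fillConvexPoly(F,np.round(hull*16).astype(np.int32),1,shift=4)
    return (F.astype(bool)&m).sum()/(F.astype(bool)|m).sum()
def fit(DD): return min((minimize(lambda x:-sum(iou(x,d) for d in DD),[.546+a,-.037+b,.08],method='Nelder-Mead',options=dict(initial_simplex=np.array([.546+a,-.037+b,.08])+np.vstack([np.zeros(3),np.diag([.006,.006,.012])]))) for a in(-.004,.004) for b in(-.004,.004)),key=lambda r:r.fun)
r=fit(D); print(r.x.round(4),[round(iou(r.x,d),2) for d in D])
for k in (D[2:],D[:2],D[2:4],D[4:]): print([d[0] for d in k],fit(k).x.round(4))
for t in ['v0','v1']:
    W=warp(L(t),.44,.06,.22,.004); h=cv2.cvtColor(W,cv2.COLOR_RGB2HSV); m=cv2.inRange(h,(5,60,40),(25,255,255)); m=cv2.morphologyEx(m,cv2.MORPH_CLOSE,np.ones((5,5))); m=cv2.morphologyEx(m,cv2.MORPH_OPEN,np.ones((7,7)))
    q=cv2.minAreaRect(cv2.convexHull(big(m))); print('mat',.44+q[0][1]*s,.06+q[0][0]*s,np.array(q[1])*s,q[2])
E
python3 e.py
```

```text
S [263 167   9  22 177] [268. 179.]
T [244 200   8   9  61] [247. 203.]
v1 [354 152  35  26 663] [367. 161.]
v2 [286 123  24  22 422] [295. 131.]
v3 [239  87  20  21 340] [248.  96.]
v4 [125  87  36  21 621] [144.  96.]
[ 0.5438 -0.0389  0.0862] [np.float64(0.79), np.float64(0.71), np.float64(0.87), np.float64(0.81), np.float64(0.77), np.float64(0.82)]
['v1', 'v2', 'v3', 'v4'] [ 0.5442 -0.0377  0.0898]
['S', 'T'] [ 0.5428 -0.0377  0.0821]
['v1', 'v2'] [ 0.5443 -0.0368  0.0917]
['v3', 'v4'] [ 0.5439 -0.0396  0.0907]
mat 0.5502499847412109 0.17225000000000001 [0.14849997 0.14849997] 90.0
mat 0.55025 0.17225000000000001 [0.1485 0.1485] 90.0
```

```bash
cat > f.py <<'E'
from d import *
O=[180,0,13.2]; m=(.5439,-.0385)
arm.move_ptp((*m,.16),O); arm.move_gripper(.05)
arm.move_l((*m,.065),speed=.12)
o=arm.get_obs(); print(o['position'],o['contact_force'])
arm.move_gripper(.0,30); o=arm.get_obs(); print(o['finger_gap'],o['grasp_force'])
arm.move_l((*m,.16),speed=.12)
arm.move_ptp((.5287,-.1796,.17),O)
for n in ['wrist','scene','top']:
    c=arm.read_camera(n); cv2.imwrite(f'pics/g_{n}.png',c['img'][:,:,::-1]); np.save(f'pics/g_{n}.npy',{k:c[k] for k in c},allow_pickle=True)
    print(n,'expected foot',proj(c,(.5287,-.1796,.105)).round(1),[(np.round(q['location'],1),round(q['p'],2)) for q in arm.tip_of('marker',c)[:3]])
o=arm.get_obs(); print(o['time_s'],o['position'],o['finger_gap'],o['contact_force'])
a=cv2.imread('pics/g_wrist.png'); b=cv2.imread('pics/g_scene.png')
b=cv2.resize(b[110:260,120:320],(512,384)); 
w=warp(np.load('pics/v0.npy',allow_pickle=True).item(),.44,.06,.22,.004)[::-1,::-1,::-1]
cv2.imwrite('pics/g.png',cv2.resize(np.hstack([a,b,cv2.resize(w,(384,384))]),(800,218)));cv2.imwrite('pics/g2.png',np.hstack([cv2.resize(b,(400,300)),cv2.resize(a,(400,300))]));cv2.imwrite('pics/mat.png',cv2.resize(w,(400,400)))
cv2.imwrite('pics/view.png',np.vstack([np.hstack([cv2.resize(b,(400,300)),cv2.resize(a,(400,300))]),np.hstack([cv2.resize(w,(300,300)),np.zeros((300,500,3),np.uint8)])]))
E
python3 f.py
```

```text
[ 0.54421163 -0.03841723  0.06544704] [-0.04752933  0.54600747  0.0718757 ]
0.01725206271036743 29.304305613040924
wrist expected foot [253.3 204.4] [(array([255.1, 204.6]), 0.84), (array([253., 105.]), 0.59), (array([ 99.8, 274.1]), 0.19)]
scene expected foot [196.8 181.8] []
top expected foot [316.3 212.6] []
16.95 [ 0.52894512 -0.17841967  0.16989777] 0.01762581001199725 [ 0.46919994 -0.07532253 -0.31247868]
```

View pics/view.png

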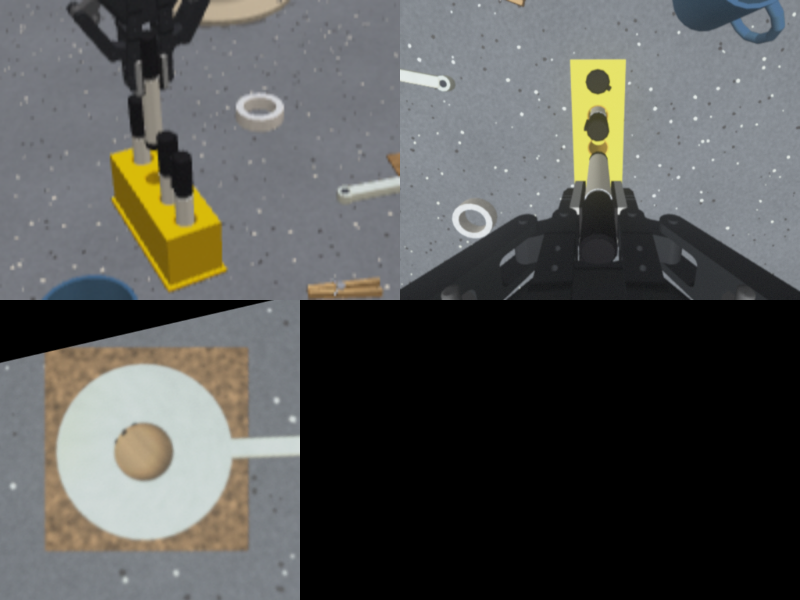

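The wrist view shows the marker held straight, with its foot near (255,205), about 1 mm off in y as the arm state also shows. The rectified view shows the mat square to the world axes. I'll correct the offset and insert.

```bash
cat > i.py <<'E'
from d import *
O=[180,0,13.2]; tgt=np.array([.5287,-.1796])
arm.dwell(.3); p=np.array(arm.get_obs()['position']); print(p)
cmd=tgt.copy()
arm.move_l((*cmd,.138),speed=.08); arm.dwell(.3)
for _ in range(2):
    p=np.array(arm.get_obs()['position']); cmd=cmd+(tgt-p[:2]); print(p.round(4),cmd.round(4)); arm.move_l((*cmd,.138),speed=.05); arm.dwell(.25)
print(np.array(arm.get_obs()['position']).round(4)); f0=np.array(arm.get_obs()['contact_force'])
for z in (.131,.127,.122,.115,.100,.090,.084,.081,.080):
    arm.move_l((*cmd,z),speed=.06); o=arm.get_obs(); f=np.array(o['contact_force'])-f0; print(z,np.round(o['position'],4),f.round(1),round(o['finger_gap'],4))
    if abs(f[2])>8: print('contact');break
print(arm.get_obs()['time_s'])
E
python3 i.py
```

```text
[ 0.52875589 -0.17942177  0.17003505]
[ 0.5289 -0.1797  0.1384] [ 0.5285 -0.1795]
[ 0.5285 -0.1795  0.138 ] [ 0.5287 -0.1796]
[ 0.5287 -0.1796  0.138 ]
0.131 [ 0.5284 -0.1795  0.1304] [1.  1.2 0.2] 0.0173
0.127 [ 0.5286 -0.1795  0.1267] [ 1.   0.2 -0.2] 0.0171
0.122 [ 0.5285 -0.1795  0.1217] [0.1 0.7 0.1] 0.0167
0.115 [ 0.5285 -0.1795  0.1145] [ 0.1  0.  -0.4] 0.0174
0.1 [ 0.5284 -0.1795  0.0995] [0.3 0.2 0.2] 0.0168
0.09 [ 0.5285 -0.1795  0.0896] [0.5 0.8 0. ] 0.0172
0.084 [ 0.5285 -0.1796  0.0837] [0.4 0.7 0.7] 0.0166
0.081 [ 0.5287 -0.1796  0.081 ] [-0.1  1.5  0.7] 0.0168
0.08 [ 0.529  -0.1796  0.0807] [-1.2  0.1  8.7] 0.0174
contact
21.6
```

```bash
cat > j.py <<'E'
from d import *
arm.move_gripper(.036); arm.move_l((.5287,-.1796,.20),speed=.15)
c=arm.read_camera('scene'); 
q=arm.tip_of('marker',c)[:3]; print([(np.round(a['location'],1),round(a['p'],2)) for a in q])
b=cv2.resize(c['img'][110:260,120:320,::-1],(800,600)); cv2.imwrite('pics/ins.png',b)
D=np.array([.5477,.1702])
def grip(th,z): return (*(D+.105*np.array([np.cos(np.radians(th)),np.sin(np.radians(th))])),z)
for k in (0,180):
    for th,z in ((-87.8,.004),(-87.8,.104),(-110,.104),(-133,.104),(-156,.104),(-179,.104)):
        j=arm.inverse_kinematics(grip(th,z),[180,0,(th+k+180)%360-180]); print(k,th,None if j is None else np.round(j,0))
o=arm.get_obs();print(o['time_s'],np.round(o['joint_positions'],0))
E
python3 j.py
```

```text
[]
0 -87.8 [ -26.   45.   20.  123.  -47.   20. -144.]
0 -87.8 [ -40.   40.   42.  122.  -47.   36. -142.]
0 -110 [ 26.  46. -63. 123.  57.  50.  87.]
0 -133 [ 24.  44. -63. 127.  58.  47.  58.]
0 -156 [ 19.  43. -63. 129.  59.  46.  29.]
0 -179 [ 10.  40. -56. 128.  54.  41.   6.]
180 -87.8 [  2.  44. -21. 121.  43.  22. -52.]
180 -87.8 [ 10.  37. -34. 119.  36.  35. -46.]
180 -110 [  5.  34. -28. 124.  31.  29. -66.]
180 -133 [ -2.  31. -22. 128.  27.  25. -89.]
180 -156 [ -11.   30.  -16.  130.   22.   22. -112.]
180 -179 [ -19.   30.  -12.  130.   16.   22. -134.]
22.975 [ 27.  26. -20. 115.  13.  41. -78.]
```

View pics/ins.png

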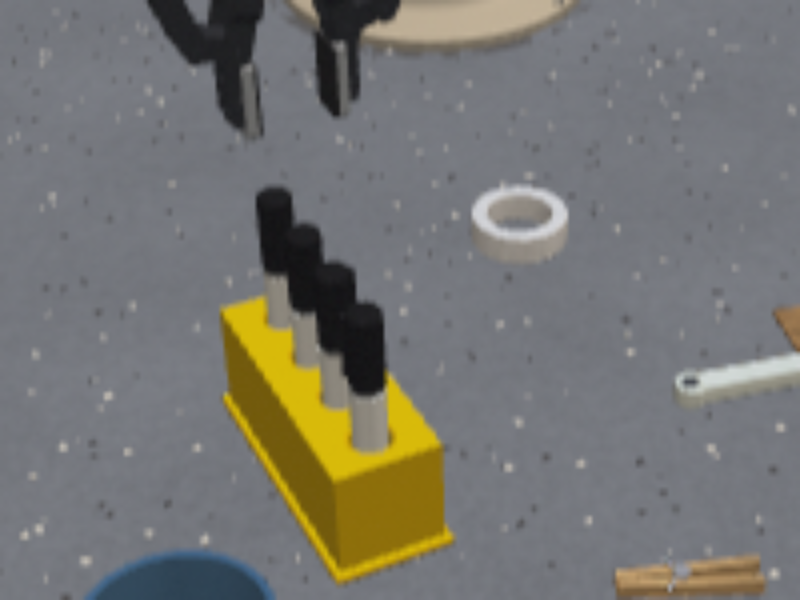

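The marker is seated level with the three spares and released. Next I'll grasp the dish handle.

```bash
cat > k.py <<'E'
from d import *
D=np.array([.5477,.1702])
def grip(th,z): return np.array([*(D+.105*np.array([np.cos(np.radians(th)),np.sin(np.radians(th))])),z])
if __name__=='__main__':
    O=[180,0,92.2]; g=grip(-87.8,.10)
    arm.move_ptp(g+[0,0,.06],O); arm.move_l(g,speed=.1); arm.dwell(.3)
    e=g-np.array(arm.get_obs()['position']); print('err',e.round(4),np.round(arm.get_obs()['eef_rot'],2))
    t=grip(-87.8,.0); cmd=t+[e[0],e[1],0]
    arm.move_l(cmd+[0,0,.03],speed=.06); arm.dwell(.2); print((np.array(arm.get_obs()['position'])-t).round(4))
    f0=np.array(arm.get_obs()['contact_force'])
    for z in (.012,.007,.0045):
        arm.move_l(cmd+[0,0,z],speed=.03); o=arm.get_obs(); f=np.array(o['contact_force'])-f0; print(z,np.round(o['position'],4),f.round(1))
        if f[2]>6: break
    c=arm.read_camera('wrist'); cv2.imwrite('pics/pre.png',c['img'][:,:,::-1]); c=arm.read_camera('scene'); s_=cv2.resize(c['img'][140:290,260:460,::-1],(400,300))
    cv2.imwrite('pics/pre2.png',np.hstack([cv2.resize(cv2.imread('pics/pre.png'),(400,300)),s_])); print(arm.get_obs()['time_s'])
E
python3 k.py
```

```text
err [-0.0002  0.     -0.0005] [179.95   0.    92.19]
[-0.0001 -0.      0.0303]
0.012 [0.5515 0.0654 0.0119] [-0.6  0.9  0.1]
0.007 [0.5514 0.0653 0.0068] [-0.5 -0.1 -0.3]
0.0045 [0.5514 0.0653 0.0044] [-1.   0.2  0.6]
27.9417
```

View pics/pre2.png

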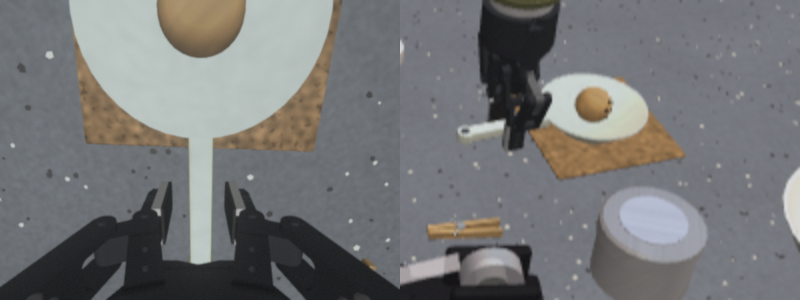

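The handle is centred between the pads and the ball is in the middle of the dish. I'll close and lift a little.

```bash
cat > l.py <<'E'
from k import *
def st(tag,v=True):
    o=arm.get_obs(); print(tag,round(o['time_s'],1),np.round(o['position'],4),np.round(o['eef_rot'],2),'F',np.round(o['contact_force'],1),'M',np.round(o['wrist_torque'],2),round(o['finger_gap'],4),round(o['grasp_force']))
def ball():
    c=arm.read_camera('wrist'); i=c['img']; h=cv2.cvtColor(i,cv2.COLOR_RGB2HSV)
    r=[[(np.round(q['location'],1).tolist(),round(q['p'],2)) for q in arm.tip_of(t,c)[:1]] for t in ('ball_center','dish_middle')]; print(r); return c
if __name__=='__main__':
    arm.move_gripper(.018,30); st('near'); arm.move_gripper(.0,100); st('closed')
    ball(); p=np.array(arm.get_obs()['position'])
    arm.move_l(p+[0,0,.012],speed=.012); arm.dwell(.3); st('up12'); c=ball()
    cv2.imwrite('pics/up_w.png',c['img'][:,:,::-1]); s_=arm.read_camera('scene')['img'][140:290,260:460,::-1]
    cv2.imwrite('pics/up.png',np.hstack([cv2.resize(cv2.imread('pics/up_w.png'),(400,300)),cv2.resize(s_,(400,300))]))
E
python3 l.py
```

```text
near 28.3 [0.5515 0.0653 0.0045] [180.    0.   92.2] F [ 0.5  0.  -0.1] M [-0.    0.06  0.04] 0.0175 0
closed 28.5 [0.5517 0.0653 0.0046] [179.98  -0.    92.19] F [-0.3 -0.1  2.5] M [ 0.02 -0.11  0.  ] 0.012 97
[[([256.0, 11.1], 0.63)], []]
up12 30.1 [0.5516 0.0653 0.0166] [-180.      0.     92.21] F [ 0.7  0.  -1.7] M [-0.19  0.01 -0.  ] 0.0122 98
[[], []]
```

View pics/up.png

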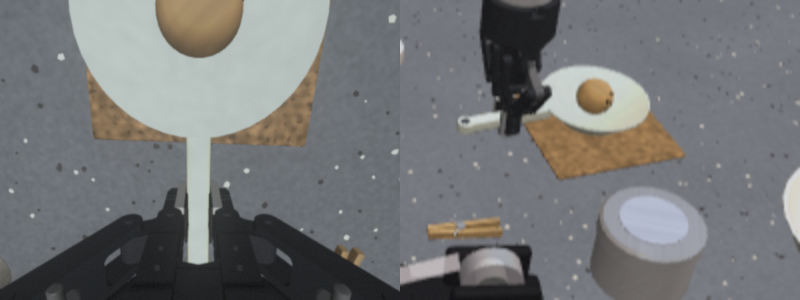

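The dish is lifted level: its outline in the wrist view hasn't moved relative to the gripper, and the ball is still central. Next I'll raise it to 10 cm and turn it.

```bash
cat > m.py <<'E'
from l import *
z0=.1046
arm.move_l(grip(-87.8,z0),speed=.03); arm.dwell(.3); st('up')
for th in (-118.3,-148.8,-179.3):
    arm.move_l(grip(th,z0),[180,0,th+180],speed=.02); st(th)
arm.dwell(1.); st('end')
c=arm.read_camera('wrist'); cv2.imwrite('pics/e_w.png',c['img'][:,:,::-1])
a=arm.read_camera('scene'); s_=a['img'][60:300,180:500,::-1]; T=arm.read_camera('top')['img'][:,:,::-1]
cv2.imwrite('pics/end.png',np.vstack([np.hstack([cv2.resize(cv2.imread('pics/e_w.png'),(400,300)),cv2.resize(s_,(400,300))]),np.hstack([cv2.resize(T,(400,300)),np.zeros((300,400,3),np.uint8)])]))
# dish outline shift in wrist frame vs before the lift (droop check)
for n in ('pre','up_w','e_w'):
    g=cv2.imread(f'pics/{n}.png'); m=cv2.inRange(cv2.cvtColor(g,cv2.COLOR_BGR2HSV),(0,0,165),(180,50,255)); k=big(m)
    k=k[k[:,1]<140]; print(n,'width rows 20,80,120',[ (k[k[:,1]==r][:,0].min(),k[k[:,1]==r][:,0].max()) for r in (20,80,120)])
E
python3 m.py
```

```text
up 33.7 [0.5517 0.0653 0.1046] [-180.     0.    92.2] F [-0.5 -0.1 -2.3] M [-0.17 -0.02  0.  ] 0.0122 98
-118.3 36.6 [0.498  0.0777 0.1046] [-180.    -0.    61.7] F [ 0.5 -0.6 -2.4] M [-0.17  0.03 -0.05] 0.0117 98
-148.8 39.5 [0.4579 0.1157 0.1046] [180.   -0.   31.2] F [ 0.1  0.  -1.9] M [-0.03  0.18  0.03] 0.0123 98
-179.3 42.4 [0.4427 0.1689 0.1046] [180.   -0.    0.7] F [-0.3 -0.4 -2.7] M [0.04 0.21 0.01] 0.0118 98
end 43.4 [0.4427 0.1689 0.1046] [-180.     0.     0.7] F [-0.6 -0.7 -2.4] M [ 0.03  0.23 -0.  ] 0.0122 98
pre width rows 20,80,120 [(np.int32(91), np.int32(423)), (np.int32(111), np.int32(403)), (np.int32(137), np.int32(376))]
up_w width rows 20,80,120 [(np.int32(90), np.int32(419)), (np.int32(110), np.int32(399)), (np.int32(136), np.int32(372))]
e_w width rows 20,80,120 [(np.int32(91), np.int32(419)), (np.int32(110), np.int32(400)), (np.int32(137), np.int32(373))]
```

View pics/end.png

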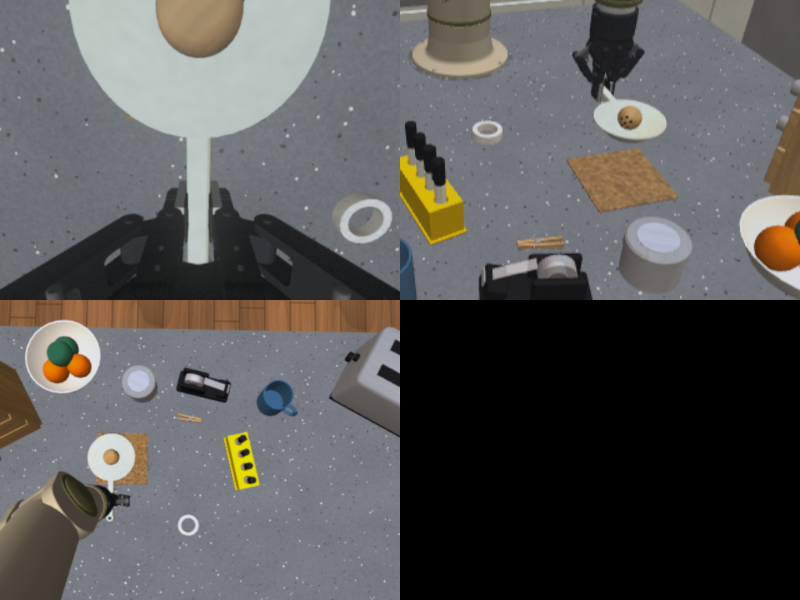

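The dish is up about 10 cm over the mat, level, with the handle along mat -x. The ball is in the middle, and the caddy and everything else are undisturbed.

```bash
python3 -c "
from plant import arm
print(arm.hand_in())"
```

```text
the job is handed in; nothing more can be done
None
```

The marker is seated all the way down in the caddy's empty hole and released, and the dish is held level and still about 10 cm above the mat, turned a quarter turn clockwise with the ball in its middle; the job is handed in.

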